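Line up two part cartons in the corner of the counter stop

ROBOT

A 7-joint arm with a two-finger parallel gripper is mounted at the origin on the work surface. World frame = base frame: x ahead of the robot, y to its left, z up, the work surface at z = 0. Lengths are in m, angles in rad, forces in N, time in s.
With the tool pointing down it reaches from about 0.35 to 0.9 m from the base axis. Payload 8.1 kg.
Tool frame: the origin (TCP) lies at the very end of the fingers, on their centre line; the grasp point (between the pads) lies 19 mm behind it (grip_point_offset is the distance from the TCP to the grasp point, in m); z points along the fingers, x is the direction in which the jaws open and shut, and the axes are right-handed (so a half turn about z gives the same grasp; the last joint's range is limited). The gripper opens to 92 mm and grips with 3 to 60 N. Pads are 19 mm wide; open, the fingers measure 130 mm over their backs; the gripper's body (75 mm by 190 mm) begins 47 mm behind the grasp point.
Start: joints at [-1.411, 0.434, 0.025, 1.573, -0.012, 1.134, -0.075], TCP at [0.162, 0.604, 0.227] pointing down, gripper open.
Joint ranges: [-2.62, 2.62], [-0.44, 2.09], [-1.27, 1.32], [0.08, 2.57], [-1.32, 4.46], [0.12, 2], [-2.74, 2.74]. Speed limits (rad/s): [2.22, 2.22, 3.01, 3.01, 3.14, 3.14, 3.14].

INTERFACE

Orientations are given as a rotation vector (axis times angle).
In Python, from cell import observe, get_image, camera_model, sign_off, grip_point_offset gives the robot as it stands.
- The arm moves only by the tool play_rows, never from a script. Its argument "rows" is a list of rows, each a list of 7 numbers: the shift along the tool's x, y, z as a fraction of full scale, then the turn, a rotation vector about the tool's x, y, z as a fraction of full scale, then the closure, from -1 (fully open) to 1 (shut). A call has 1 to 5 rows; each row shifts and turns the pose as measured when the row begins, along the tool's axes as they then stand; what a row does not reach is not made up. Full scale, the value 1, is 0.15 m for a shift and 0.5 rad for a turn. A row lasts 1/10 s, in which the tool goes at most 50 mm and 8.59 degrees, less where a joint would pass 70% of its speed; a pose out of reach is approached as far as the arm can. A call with a number of a shift or a turn outside -1 to 1 is refused whole. A call with a gripper value outside its range is refused whole. The fingers move at their own pace and stop on an object; "force" is the grip in N (left out, the last holds). Time passes only in rows, so rows that do not move let the fingers close. It gives the time, the measured TCP pose, the force and the opening at its end, in the units of the state.
- observe(): the state, without advancing time (a new reading comes with each control period).
- get_image(name): name is "scene" or "side" or "wrist"; returns the picture (400x640x3 uint8, blue, green, red); there is no depth.
- camera_model(name): a dict with "K" (3x3 intrinsics, pixels), "R" (3x3) and "t" (3): a world point X has camera coordinates R X + t. Camera axes: x right, y down, z forward; pixel columns grow to the right and rows downward; lengths in m; the calibration is good to about 2 mm. A picture is of the moment at which its call begins: read the wrist's pose just before it. camera_model takes no time and is no camera call; for the wrist camera it gives the pose at the moment of the call.
- sign_off(): hands the job in, once; it reports no verdict.
The state is a dict: "clock": time; "joints": joint angles; "dq": joint speeds; "joint_efforts": joint torques, N m; "position": TCP position; "ee_rot": TCP orientation; "force": force on the tool from outside, world axes, zero at the start; "ft_torque": the same for the moment, N m; "width": opening from 0.0 (shut) to 1.0 (fully open).
Only numpy, scipy, OpenCV 4.12 (cv2) and the standard library are available. Lean on these libraries where they do the work, as an engineer would, in place of code of your own. Each camera call takes 0.05 s, during which the arm holds its last target.

TASK

On the spare-parts counter, push the orange carton along the surface into the corner of the white slotted-angle stop, so that it is flush against both the long rail and the end plate, and push the blue carton up beside it, flush against the rail and touching the orange one. Only push them with the fingers: do not lift or tip any carton, leave the white carton and everything else where it stands, and finish clear of everything.

Things in the scene. Friction and masses are not known exactly. Their poses are not given: they have to be found in the camera images.
- orange_carton: Closed cardboard carton, 64 x 64 mm in plan, 60 mm tall, 0.24 to 0.46 kg, orange with white tape on top and pale labels. Origin: centre of its underside; z up, x and y square to its sides. Starts in any place of a row of three between robot and rail, turned at most 15 degrees, 15 mm or more clear of its neighbours.
- blue_carton: Closed cardboard carton, 64 x 64 mm in plan, 60 mm tall, 0.24 to 0.46 kg, blue with white tape on top and pale labels. Origin: centre of its underside; z up, x and y square to its sides. Starts in any place of a row of three between robot and rail, turned at most 15 degrees, 15 mm or more clear of its neighbours.
- white_carton: Closed cardboard carton, 64 x 64 mm in plan, 60 mm tall, 0.24 to 0.46 kg, white with red tape on top and red labels: a bystander, not to be disturbed. Origin: centre of its underside; z up, x and y square to its sides. Starts in any place of a row of three between robot and rail, turned at most 15 degrees, 15 mm or more clear of its neighbours.
- stop: White slotted steel angle fixed to the counter, L-shaped in plan, 30 mm high, 4 mm thick. Origin: its inner corner, at the left end of the rail as the robot sees it, at counter height. Rail: inner face in the plane x = 0, 500 mm long from the origin along -y. End plate: inner face in the plane y = 0, 100 mm along -x (towards the robot). A 30 mm foot flange lies behind. x points away from the robot within 5 degrees.
- wheel: Bystander: small black rubber trolley wheel with red hub, lying flat at the robot's right, 120 mm across, 40 mm thick. Origin: centre of its underside.
- bearing: Bystander: steel bearing ring lying flat behind the rail, 52 mm across, 16 mm thick. Origin: centre of its underside.
- tin: Bystander: closed tin standing behind the rail, 66 mm across, 85 mm tall, green label. Origin: centre of its underside.
- mug: Bystander: blue mug standing at the robot's left, 76 mm across, 85 mm tall. Origin: centre of its underside.
- wrench: Bystander: steel wrench 170 mm long lying at the robot's right near the base. Origin: centre of its underside; x along it.

How it is judged:
By the outcome, as a careful person would: the job done as asked, in the order asked, and still so for the second after the job is handed in, with the robot touching nothing.
It also fails if it takes over 69 s, if anything falls off the work surface, if the arm or the gripper's body presses on something with over 40 N, if the wrist force passes 120 N, or if a joint passes its speed limit or range.

## Working session

There is one attempt and no reset: what is moved stays moved. The work goes in short steps, Python scripts to look and compute and a tool call to move; the robot and the scene stay as the last step left them, time stands still between calls to the robot, and variables do not carry over. Pictures are saved under pics/ and viewed, and the job is handed in when it is done.

Besides the shell and the picture viewer there is one more tool, called after "Request:" by a JSON object that holds its "fn" and its "kwargs". play_rows: Moves the arm, as the interface text tells. Its arguments: {"type":"object","properties":{"rows":{"type":"array","items":{"type":"array","items":{"type":"number"}}},"force":{"type":"number"}},"required":["rows"]}

```bash
ls; mkdir -p pics; python3 - <<'E'
from cell import *
import cv2
print(observe())
for n in("scene","side"):
    im=get_image(n); cv2.imwrite(f"pics/{n}0.png",im)
    m=camera_model(n); print(n,m)
E
```

```text
pics
{'clock': 0.0, 'joints': array([-1.41061298,  0.43520954,  0.02495952,  1.57410371, -0.01157836,
        1.13396958, -0.07511296]), 'dq': array([ 1.58493784e-05, -1.29482466e-03,  2.01238638e-03,  3.08287662e-05,
        1.12356227e-03,  1.36983542e-03,  1.92334593e-03]), 'joint_efforts': array([ 9.13672357e-04, -6.67845511e+01,  9.85954776e-01, -3.14451420e+01,
       -6.03341474e-02,  4.32565960e-02,  1.88435511e-04]), 'position': array([0.16227904, 0.60304159, 0.2259506 ]), 'ee_rot': array([ 2.49255219e+00,  1.91053338e+00, -1.76917617e-03]), 'force': array([-0.38159935,  0.0909698 , -0.0167596 ]), 'ft_torque': array([-0.04472404, -0.03996608,  0.05198963]), 'width': 1.000693993172986}
scene {'K': array([[498.80949271,   0.        , 313.59323396],
       [  0.        , 498.80949271, 202.64068143],
       [  0.        ,   0.        ,   1.        ]]), 'R': array([[ 0.77895825,  0.62693257, -0.01340132],
       [ 0.42722786, -0.54622816, -0.72049369],
       [-0.45902114,  0.55550909, -0.69333199]]), 't': array([-0.39951273, -0.17819553,  1.81445268])}
side {'K': array([[412.49578621,   0.        , 318.59742367],
       [  0.        , 412.49578621, 198.29903272],
       [  0.        ,   0.        ,   1.        ]]), 'R': array([[-0.98865413, -0.14938468,  0.01572372],
       [-0.11853997,  0.71163019, -0.69248159],
       [ 0.09225666, -0.68648867, -0.72126418]]), 't': array([0.52897297, 0.11684256, 1.18461211])}
```

View pics/scene0.png

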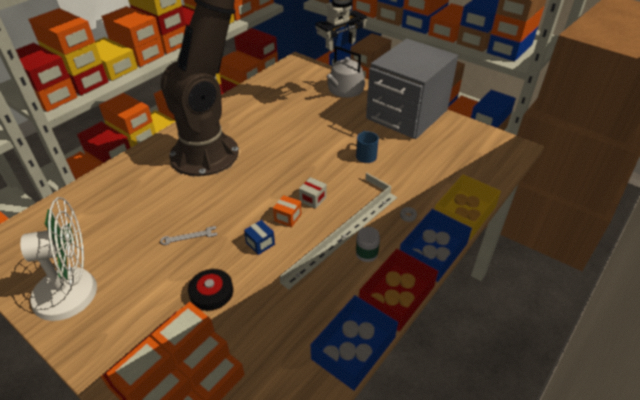

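View pics/side0.png

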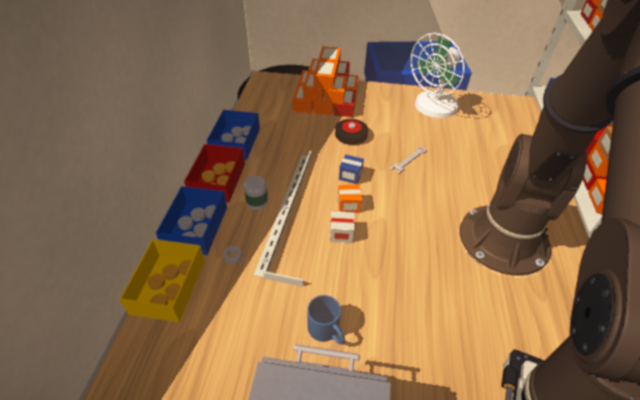

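```bash
python3 - <<'E'
import cv2
a=cv2.imread("pics/scene0.png"); c=a[160:300,220:420]; cv2.imwrite("pics/scene0c.png",cv2.resize(c,None,fx=4,fy=4,interpolation=cv2.INTER_CUBIC))
a=cv2.imread("pics/side0.png"); c=a[140:300,220:400]; cv2.imwrite("pics/side0c.png",cv2.resize(c,None,fx=3.75,fy=3.75,interpolation=cv2.INTER_CUBIC))
E
```

```text
(no output)
```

View pics/scene0c.png

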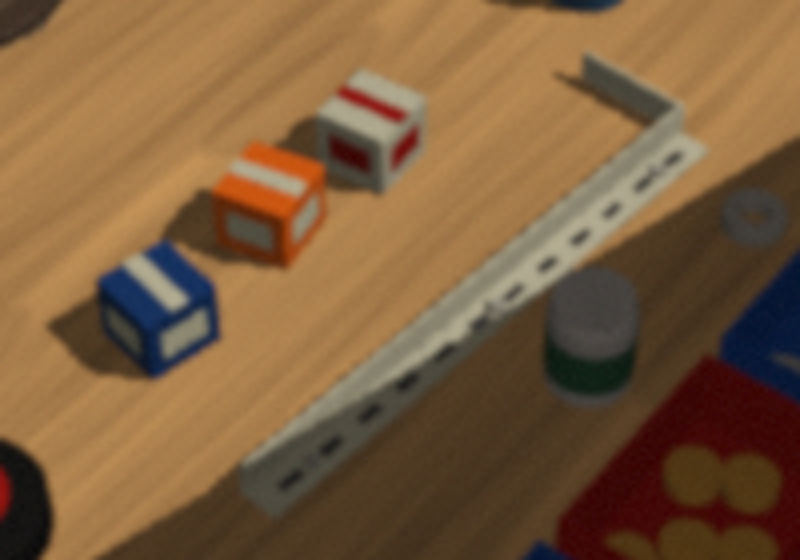

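View pics/side0c.png

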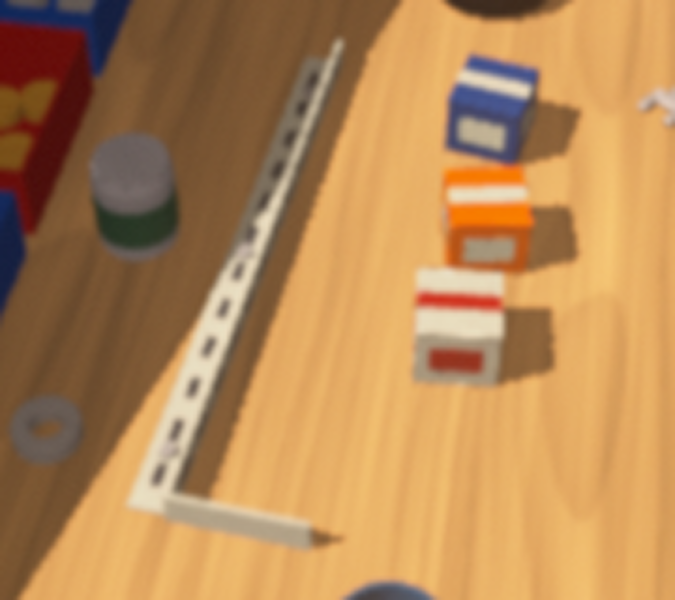

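```bash
cat > h.py <<'E'
import numpy as np
from cell import camera_model
def pix(c,s,off): return (np.array(c,float)+.5)/s-.5+np.array(off)
def proj(m,X):
    p=(m['R']@np.atleast_2d(X).T).T+m['t']; p=p@m['K'].T; return p[:,:2]/p[:,2:]
def back(m,uv,z):
    d=m['R'].T@np.linalg.inv(m['K'])@np.array([uv[0],uv[1],1.]); c=-m['R'].T@m['t']
    return c+d*(z-c[2])/d[2]
E
python3 - <<'E'
from h import *
from scipy.optimize import least_squares
ms,md=camera_model("scene"),camera_model("side")
S=lambda l:[pix(c,4,(220,160)) for c in l]
D=lambda l:[pix(c,3.75,(220,140)) for c in l]
sc=dict(white=S([(368,68),(428,100),(380,145),(318,118)]),orange=S([(258,142),(327,175),(285,219),(212,192)]),blue=S([(167,241),(217,288),(153,335),(98,288)]))
sd=dict(white=D([(418,268),(505,270),(502,339),(414,332)]),orange=D([(445,168),(524,168),(531,215),(445,205)]),blue=D([(472,55),(538,70),(525,113),(452,95)]))
for n in sc:
    for m,pts in((ms,sc[n]),(md,sd[n])):
        P=np.array([back(m,p,.06)[:2] for p in pts]); print(n,P.mean(0).round(4),end=' ')
        for k in range(4): 
            e=P[(k+1)%4]-P[k]; print(np.linalg.norm(e).round(3),np.degrees(np.arctan2(e[1],e[0])).round(0),end='; ')
        print()
for nm,c in dict(corner=(678,104),tip=(588,55),railend=(243,462)).items(): print(nm,back(ms,S([c])[0],.03).round(4))
for nm,c in dict(corner=(168,495),tip=(310,522),railend=(338,40)).items(): print(nm,back(md,D([c])[0],.03).round(4))
E
```

```text
white [0.4675 0.0547] 0.062 -1.0; 0.065 -88.0; 0.059 -174.0; 0.072 95.0; 
white [0.4612 0.0559] 0.066 -172.0; 0.068 93.0; 0.064 3.0; 0.063 -85.0; 
orange [ 0.4586 -0.0601] 0.067 4.0; 0.056 -84.0; 0.064 -169.0; 0.064 98.0; 
orange [ 0.4535 -0.0652] 0.064 -170.0; 0.053 101.0; 0.068 0.0; 0.042 -83.0; 
blue [ 0.4671 -0.1936] 0.063 -11.0; 0.062 -95.0; 0.063 172.0; 0.066 84.0; 
blue [ 0.4572 -0.1936] 0.059 170.0; 0.057 83.0; 0.064 -11.0; 0.056 -102.0; 
corner [0.64   0.2367 0.03  ]
tip [0.5472 0.2424 0.03  ]
railend [ 0.6041 -0.2585  0.03  ]
corner [0.6405 0.2365 0.03  ]
tip [0.5407 0.2422 0.03  ]
railend [ 0.6056 -0.2629  0.03  ]
```

Request:
{"fn": "play_rows", "kwargs": {"rows": [[-0.1,0.3,0,0,0,-0.25,-1],[-0.15,0.3,0,0,0,-0.13,-1],[-0.2,0.26,0,0,0,0,-1],[-0.2,0.26,0,0,0,0,-1],[-0.2,0.26,0,0,0,0,-1]]}}

```text
clock: 0.6
position: [0.3504, 0.4528, 0.2227]
ee_rot: [-2.273, -2.165, 0.009]
force: [1.2, 0.8, 0.1]
width: 0.999
```

```bash
cat >> h.py <<'E'
from cell import observe
from scipy.spatial.transform import Rotation as Ro
SY=np.radians(-4.1); CORNER=np.array([.640,.236])
SX=np.array([np.cos(SY),np.sin(SY)]); SYv=np.array([-np.sin(SY),np.cos(SY)])
def st(target=None):
    o=observe(); R=Ro.from_rotvec(o['ee_rot']).as_matrix(); p=o['position']
    print('t',round(o['clock'],2),'p',p.round(4),'xang',np.degrees(np.arctan2(R[1,0],R[0,0])).round(2),'tz',R[:,2].round(4),'F',o['force'].round(1),'w',round(o['width'],3),'q7',o['joints'].round(2))
    s=p[:2]-CORNER; print('stop frame',np.array([s@SX,s@SYv]).round(4))
    if target is not None: print('tool shift units',(R.T@(np.array(target)-p)/.15).round(3))
E
python3 -c "
from h import *
st((.38,-.056,.2))"
```

```text
t 0.6 p [0.3504 0.4528 0.2227] xang 87.2 tz [-0.0059 -0.0022 -1.    ] F [1.2 0.8 0.1] w 0.999 q7 [-1.03  0.36  0.04  1.71 -0.02  1.08  0.53]
stop frame [-0.3044  0.1956]
tool shift units [-3.378  0.364  0.158]
```

Request:
{"fn": "play_rows", "kwargs": {"rows": [[-0.33,0.03,0,0,0,0.0,0.4],[-0.33,0.03,0,0,0,0,0.4],[-0.33,0.03,0,0,0,0,0.4],[-0.33,0.03,0,0,0,0,0.4],[-0.33,0.03,0,0,0,0,0.4]]}}

```text
clock: 1.1
position: [0.364, 0.2029, 0.2212]
ee_rot: [-2.282, -2.158, 0.01]
force: [1.5, -0.0, 1.1]
width: 0.616
```

Request:
{"fn": "play_rows", "kwargs": {"rows": [[-0.33,0.03,0,0,0,0.0,0.4],[-0.33,0.03,0,0,0,0,0.4],[-0.33,0.03,0,0,0,0,0.4],[-0.33,0.03,0,0,0,0,0.4],[-0.2,0.03,0,0,0,0,0.4]]}}

```text
clock: 1.6
position: [0.3704, -0.0303, 0.2219]
ee_rot: [-2.284, -2.155, 0.009]
force: [1.4, -0.0, 0.1]
width: 0.304
```

```bash
python3 -c "
from h import *
from cell import *
import cv2
st((.38,-.056,.2))
m=camera_model('wrist');cv2.imwrite('pics/w1.png',get_image('wrist'));import pickle;pickle.dump(m,open('w1.pkl','wb'));print(m['t'],m['R'])
"
```

```text
t 1.6 p [ 0.3704 -0.0303  0.2219] xang 86.66 tz [-0.0048 -0.003  -1.    ] F [ 1.4 -0.   0.1] w 0.304 q7 [-0.44  0.    0.38  2.16  0.    0.99  1.45]
stop frame [-0.2498 -0.2848]
tool shift units [-0.167  0.074  0.146]
[ 0.00921145 -0.38995443  0.28311881] [[ 0.05805346  0.99830472 -0.0041818 ]
 [ 0.95985098 -0.05466479  0.27513243]
 [ 0.2744374  -0.01998629 -0.96139724]]
```

View pics/w1.png

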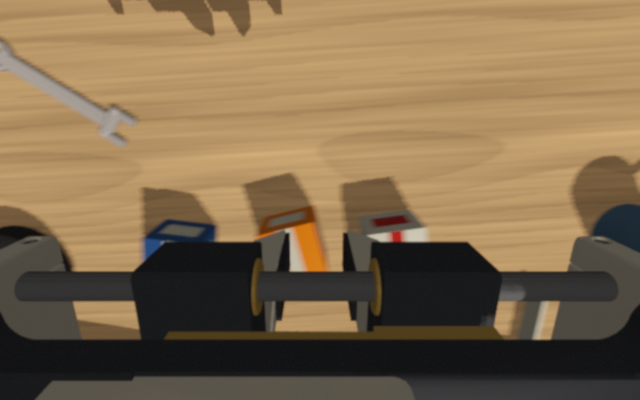

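```bash
python3 -c "
from h import *
import cv2,pickle
m=pickle.load(open('w1.pkl','rb'))
a=cv2.imread('pics/w1.png')[180:290,120:460];cv2.imwrite('pics/w1c.png',cv2.resize(a,None,fx=2.35,fy=2.35,interpolation=2))
for n,l in dict(o=[(259,222),(313,208)],b=[(160,220),(216,226)],w=[(360,215),(412,211)]).items():
    P=[back(m,q,.06)[:2] for q in l]; e=P[1]-P[0]; print(n,P,np.linalg.norm(e),np.degrees(np.arctan2(e[1],e[0])))
"
```

```text
o [array([ 0.41244755, -0.09254458]), array([ 0.40027738, -0.03520787])] 0.05861409624235136 101.98362524414156
b [array([ 0.40437819, -0.19574999]), array([ 0.41434854, -0.13815772])] 0.05844893376951313 80.1783187127048
w [array([0.41067129, 0.01304915]), array([0.40933425, 0.06677838])] 0.053745867679168724 91.42549941214922
```

View pics/w1c.png

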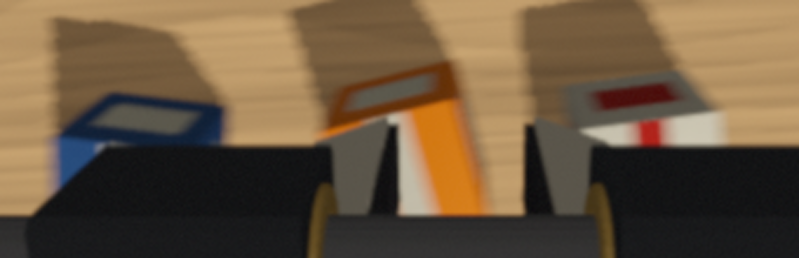

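```bash
python3 -c "
from h import *
import cv2,pickle
m=pickle.load(open('w1.pkl','rb'))
f=lambda c: pix(c,2.35,(120,180))
for n,l in dict(o=[(322,133),(460,97)],b=[(60,136),(222,141)],w=[(583,130),(722,110)]).items():
    P=[back(m,f(q),.06)[:2] for q in l]; e=P[1]-P[0]; L=np.linalg.norm(e);c=(P[0]+P[1])/2+.032*np.array([e[1],-e[0]])/L;print(n,c.round(4),L,np.degrees(np.arctan2(e[1],e[0]))-90)
st((.36,-.056,.2))
"
```

```text
o [ 0.4528 -0.0583] 0.06462389585233996 12.262897377794914
b [ 0.4583 -0.1816] 0.07319249028498075 -5.138678170214391
w [0.4623 0.0549] 0.06228737644103471 5.647988790018644
t 1.65 p [ 0.3708 -0.034   0.222 ] xang 86.47 tz [-0.0042 -0.0042 -1.    ] F [-0.1 -3.7  0.1] w 0.302 q7 [-0.44  0.    0.39  2.16  0.    0.99  1.46]
stop frame [-0.2492 -0.2885]
tool shift units [-0.15  -0.062  0.148]
```

Request:
{"fn": "play_rows", "kwargs": {"rows": [[-0.13,0.04,0.28,0,0,0,0.4],[0,0,0.3,0,0,-0.01,0.4],[0,0,0.3,0,0,-0.01,0.4],[0,0,0.3,0,0,0,0.4],[0,0,0.1,0,0,0,0.4]]}}

```text
clock: 2.15
position: [0.3803, -0.0583, 0.0276]
ee_rot: [2.277, 2.151, 0.005]
force: [-0.3, 0.8, 1.0]
width: 0.303
```

```bash
python3 -c "
from h import *
st((.375,-.054,.028))"
```

```text
t 2.15 p [ 0.3803 -0.0583  0.0276] xang 86.75 tz [ 0.0088 -0.0049 -0.9999] F [-0.3  0.8  1. ] w 0.303 q7 [-0.25  0.39  0.32  2.37 -0.3   0.4   1.84]
stop frame [-0.238  -0.3121]
tool shift units [ 0.026 -0.037 -0.003]
```

Request:
{"fn": "play_rows", "kwargs": {"rows": [[0.02,0.1,0,0,0,-0.03,0.4],[0,0.1,0,0,0,0,0.4],[0,0.08,0,0,0,0,0.4],[0,0.08,0,0,0,0,0.4],[0,0.08,0,0,0,0,0.4]]}}

```text
clock: 2.65
position: [0.4447, -0.0582, 0.0247]
ee_rot: [2.267, 2.172, -0.007]
force: [-1.2, 0.2, -0.3]
width: 0.304
```

```bash
python3 -c "
from h import *
from cell import *
import cv2
st()
a=get_image('side');cv2.imwrite('pics/s1.png',cv2.resize(a[120:280,220:420],None,fx=4,fy=3.75,interpolation=2))
"
```

```text
t 2.65 p [ 0.4447 -0.0582  0.0247] xang 87.56 tz [-0.0018 -0.0046 -1.    ] F [-1.2  0.2 -0.3] w 0.304 q7 [-0.24  0.47  0.32  2.22 -0.3   0.49  1.84]
stop frame [-0.1738 -0.3074]
```

View pics/s1.png

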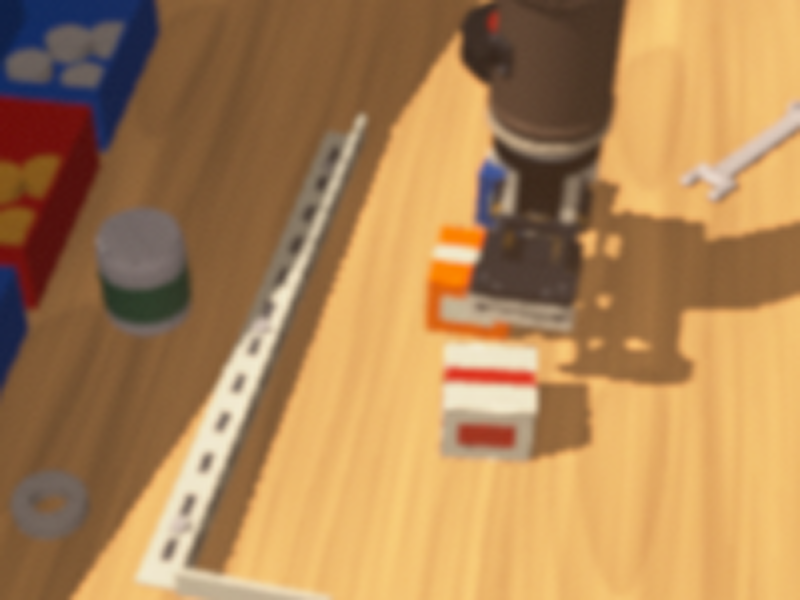

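Request:
{"fn": "play_rows", "kwargs": {"rows": [[0,0.08,-0.01,0,0,0.03,0.4],[0,0.08,-0.01,0,0,0.03,0.4],[0,0.08,0,0,0,0,0.4],[0,0.08,0,0,0,0,0.4],[0,0.08,0,0,0,0,0.4]]}}

```text
clock: 3.2
position: [0.5105, -0.0622, 0.0296]
ee_rot: [2.299, 2.133, -0.003]
force: [-1.1, -0.4, -0.7]
width: 0.303
```

```bash
python3 -c "
from h import *
st()
"
```

```text
t 3.2 p [ 0.5105 -0.0622  0.0296] xang 85.71 tz [ 0.0021 -0.0048 -1.    ] F [-1.1 -0.4 -0.7] w 0.303 q7 [-0.24  0.53  0.34  2.06 -0.3   0.59  1.81]
stop frame [-0.1078 -0.3067]
```

Request:
{"fn": "play_rows", "kwargs": {"rows": [[0,0.06,0,0,0,0,0.4],[0,0.05,0.01,0,0,0,0.4],[0,0.04,0.01,0,0,0,0.4]]}}

```text
clock: 3.5
position: [0.5352, -0.0641, 0.0271]
ee_rot: [2.3, 2.132, -0.002]
force: [-2.5, -0.6, 2.3]
width: 0.298
```

Request:
{"fn": "play_rows", "kwargs": {"rows": [[0,0.03,0,0,0,0,0.4],[0,0.03,0,0,0,0,0.4]]}}

```text
clock: 3.7
position: [0.542, -0.0646, 0.0265]
ee_rot: [2.303, 2.135, -0.007]
force: [-20.5, 1.4, 15.1]
width: 0.3
```

```bash
python3 -c "
from h import *
st()
"
```

```text
t 3.7 p [ 0.542  -0.0646  0.0265] xang 85.66 tz [-0.0027 -0.0039 -1.    ] F [-20.5   1.4  15.1] w 0.3 q7 [-0.23  0.58  0.34  1.98 -0.31  0.63  1.81]
stop frame [-0.0763 -0.3069]
```

Request:
{"fn": "play_rows", "kwargs": {"rows": [[0,-0.1,0,0,0,0,0.4],[0,-0.1,-0.1,0,0,0,0.4],[0,0,-0.3,0,0,0.1,0.74],[0,0,-0.3,0,0,0.3,0.74],[0,0,0,0,0,0.3,0.74]]}}

```text
clock: 4.2
position: [0.5118, -0.0626, 0.1341]
ee_rot: [2.645, 1.693, -0.008]
force: [0.6, 0.7, -0.9]
width: 0.145
```

Request:
{"fn": "play_rows", "kwargs": {"rows": [[0,0,0,0,0,0.3,0.74],[0,0,0,0,0,0.3,0.74],[0,0,0,0,0,0.3,0.74],[0,0,0,0,0,0.3,0.74],[0,0,0,0,0,0.3,0.74]]}}

```text
clock: 4.7
position: [0.5159, -0.0626, 0.138]
ee_rot: [3.079, 0.607, 0.009]
force: [-0.3, -0.9, -0.8]
width: 0.127
```

Request:
{"fn": "play_rows", "kwargs": {"rows": [[0,0,0,0,0,0.3,0.74],[0,0,0,0,0,0.3,0.74]]}}

```text
clock: 4.9
position: [0.517, -0.0626, 0.1385]
ee_rot: [3.135, 0.141, 0.013]
force: [-0.1, 0.5, -0.6]
width: 0.131
```

```bash
cat >> h.py <<'E'
def go(sx,sy,z): st(tuple(CORNER+sx*SX+sy*SYv)+(z,))
E
python3 -c "
from h import *
from cell import *
import cv2
go(-.033,-.385,.12)
for n,b in(('side',(120,280,220,420)),('scene',(160,310,220,420))):
    a=get_image(n)[b[0]:b[1],b[2]:b[3]];cv2.imwrite('pics/%s2.png'%n,cv2.resize(a,None,fx=3.75,fy=3.75,interpolation=2))
"
```

```text
t 4.9 p [ 0.517  -0.0626  0.1385] xang 5.14 tz [ 0.0085 -0.0027 -1.    ] F [-0.1  0.5 -0.6] w 0.131 q7 [-0.59  0.45  0.83  1.99 -0.43  0.88  0.56]
stop frame [-0.1014 -0.3066]
tool shift units [0.365 0.589 0.129]
```

View pics/side2.png

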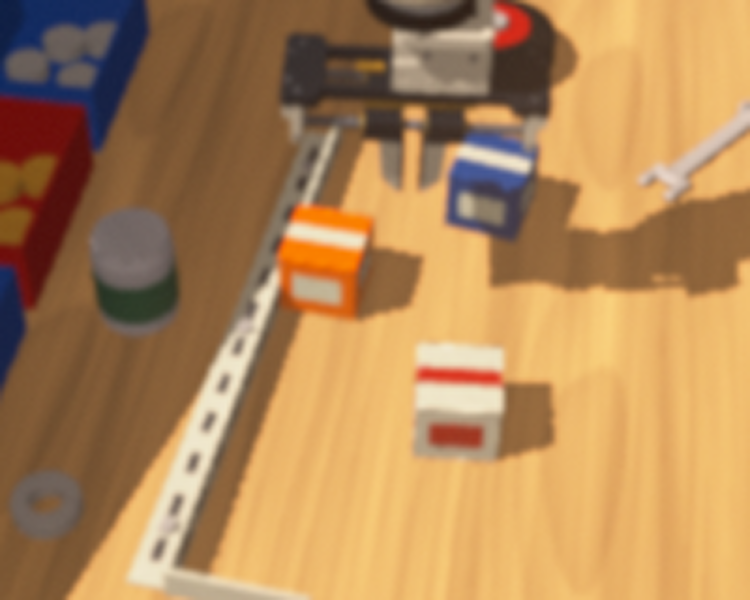

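View pics/scene2.png

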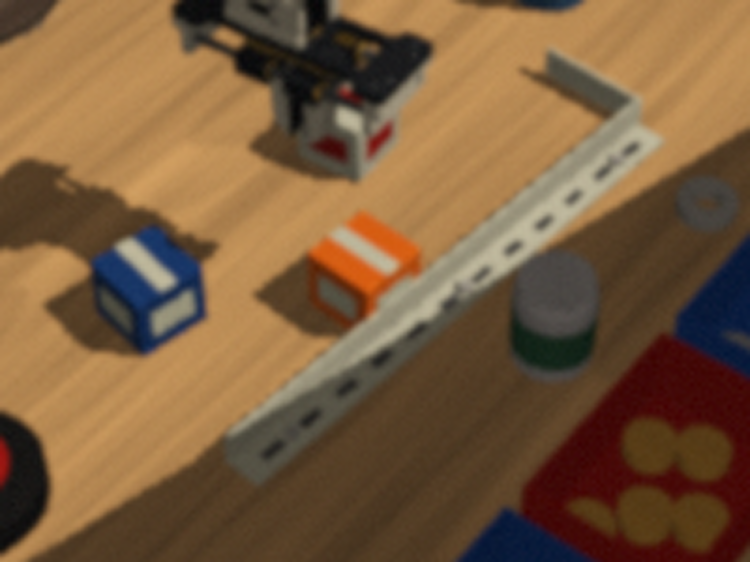

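Request:
{"fn": "play_rows", "kwargs": {"rows": [[0.12,0.2,0,0,0,0.3,0.74],[0.06,0.2,0,0,0,0.02,0.74],[0.06,0.2,0,0,0,0,0.74]]}}

```text
clock: 5.3
position: [0.5542, -0.1477, 0.1382]
ee_rot: [-3.141, 0.072, -0.011]
force: [0.4, 0.5, 0.1]
width: 0.129
```

```bash
python3 -c "
from h import *
ms=camera_model('scene')
P=np.array([back(ms,pix(c,3.75,(220,160)),.06)[:2]-CORNER for c in [(362,212),(420,256),(373,293),(310,252)]]); print(P@SX,P@SYv)
go(-.033,-.39,.028)
"
```

```text
[-0.06158326  0.00452454  0.00357007 -0.06196096] [-0.28396068 -0.28894777 -0.34213119 -0.34346632]
t 5.3 p [ 0.5542 -0.1477  0.1382] xang -2.64 tz [ 0.0073  0.     -1.    ] F [0.4 0.5 0.1] w 0.129 q7 [-0.4   0.54  0.83  1.86 -0.49  0.95  0.61]
stop frame [-0.0582 -0.3888]
tool shift units [0.162 0.012 0.736]
```

Request:
{"fn": "play_rows", "kwargs": {"rows": [[0.165,0,0.25,0,0,0.05,0.74],[0,0,0.3,0,0,0,0.74],[0,0,0.18,0,0,0,0.74]]}}

```text
clock: 5.6
position: [0.5863, -0.1571, 0.0307]
ee_rot: [3.136, -0.098, 0.031]
force: [0.1, -0.4, 1.0]
width: 0.129
```

```bash
python3 -c "
from h import *
go(-.031,-.39,.028)
"
```

```text
t 5.6 p [ 0.5863 -0.1571  0.0307] xang -3.58 tz [ 0.0199 -0.0047 -0.9998] F [ 0.1 -0.4  1. ] w 0.129 q7 [-0.29  0.71  0.7   1.87 -0.64  0.78  0.7 ]
stop frame [-0.0255 -0.396 ]
tool shift units [-0.037 -0.04   0.017]
```

Request:
{"fn": "play_rows", "kwargs": {"rows": [[-0.03,-0.1,0,0,-0.03,0.02,0.74],[-0.01,-0.1,0,0,0,0,0.74],[0,-0.1,0,0,0,0,0.74],[0,-0.1,0,0,0,0,0.74],[0,-0.1,0,0,0,0,0.74]]}}

```text
clock: 6.1
position: [0.5845, -0.0781, 0.0306]
ee_rot: [3.136, -0.101, 0.005]
force: [-0.0, -1.2, -0.8]
width: 0.131
```

```bash
python3 -c "
from h import *
go(-.031,-.076,.028)
"
```

```text
t 6.1 p [ 0.5845 -0.0781  0.0306] xang -3.7 tz [ 0.0029 -0.0041 -1.    ] F [-0.  -1.2 -0.8] w 0.131 q7 [-0.43  0.71  0.72  1.9  -0.64  0.78  0.57]
stop frame [-0.0329 -0.3173]
tool shift units [ 0.024 -1.608  0.011]
```

Request:
{"fn": "play_rows", "kwargs": {"rows": [[0,-0.1,0,0,0,0.01,0.74],[0,-0.1,0,0,0,0,0.74],[0,-0.1,0,0,0,0,0.74],[0,-0.1,0,0,0,0,0.74],[0,-0.1,0,0,0,0,0.74]]}}

```text
clock: 6.6
position: [0.5921, 0.0083, 0.0366]
ee_rot: [3.139, -0.092, 0.018]
force: [0.4, -1.1, -0.3]
width: 0.129
```

```bash
python3 -c "
from h import *
go(-.031,-.076,.028)
from cell import *
import cv2
for n,b in(('side',(140,300,220,420)),('scene',(160,310,220,420))):
    a=get_image(n)[b[0]:b[1],b[2]:b[3]];cv2.imwrite('pics/%s3.png'%n,cv2.resize(a,None,fx=3.75,fy=3.75,interpolation=2))
"
```

```text
t 6.6 p [0.5921 0.0083 0.0366] xang -3.36 tz [ 0.0117 -0.0015 -0.9999] F [ 0.4 -1.1 -0.3] w 0.129 q7 [-0.59  0.7   0.73  1.9  -0.65  0.79  0.44]
stop frame [-0.0315 -0.2306]
tool shift units [ 0.016 -1.03   0.057]
```

View pics/side3.png

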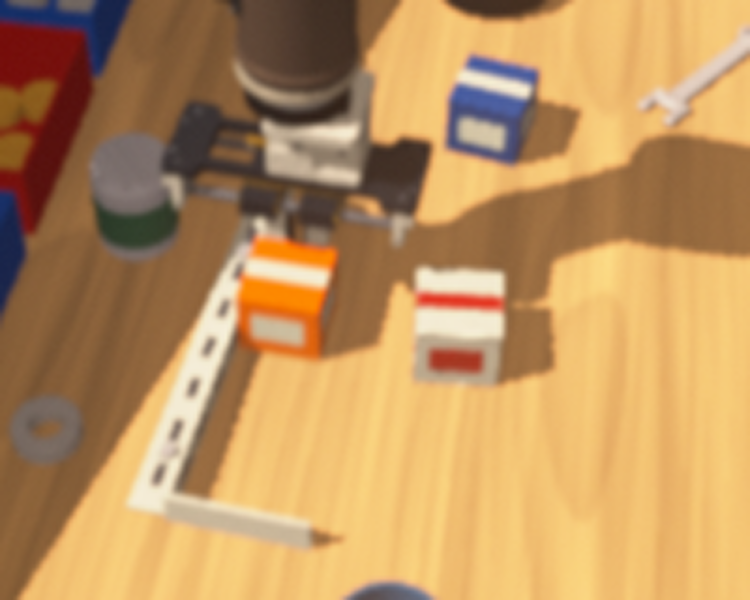

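View pics/scene3.png

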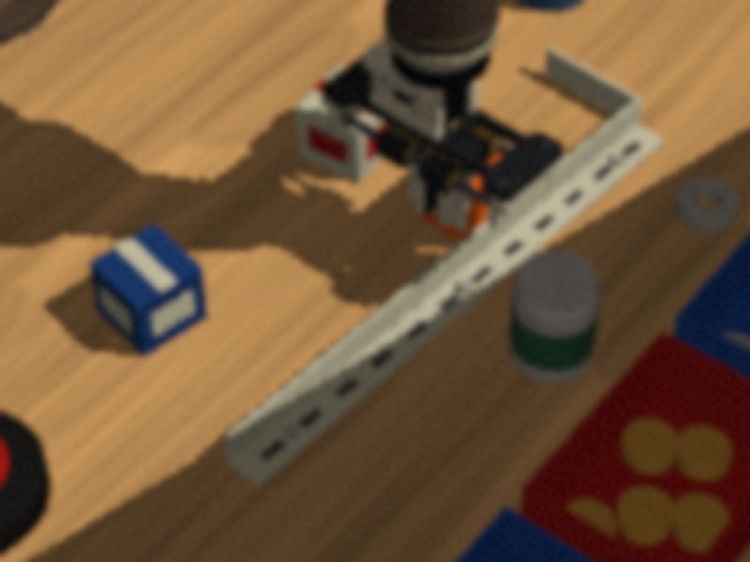

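Request:
{"fn": "play_rows", "kwargs": {"rows": [[0,-0.1,0.02,0,-0.02,0.02,0.74],[0,-0.1,0.02,0,0,0,0.74],[0,-0.1,0.01,0,0,0,0.74],[0,-0.1,0,0,0,0,0.74],[0,-0.1,0,0,0,0,0.74]]}}

```text
clock: 7.2
position: [0.5983, 0.0861, 0.0318]
ee_rot: [3.138, -0.105, 0.011]
force: [-0.2, -0.7, 0.2]
width: 0.129
```

```bash
python3 -c "
from h import *
go(-.031,-.076,.028)
"
```

```text
t 7.2 p [0.5983 0.0861 0.0318] xang -3.83 tz [ 0.0067 -0.0016 -1.    ] F [-0.2 -0.7  0.2] w 0.129 q7 [-0.71  0.73  0.74  1.86 -0.66  0.81  0.31]
stop frame [-0.0309 -0.1525]
tool shift units [ 0.001 -0.51   0.025]
```

Request:
{"fn": "play_rows", "kwargs": {"rows": [[0,-0.1,0.01,0,0,0,0.74],[0,-0.1,0,0,0,0,0.74],[0,-0.08,0,0,0,0,0.74],[0,-0.06,0,0,0,0,0.74]]}}

```text
clock: 7.6
position: [0.6018, 0.143, 0.0301]
ee_rot: [3.139, -0.101, 0.011]
force: [1.2, -2.3, 1.5]
width: 0.131
```

```bash
python3 -c "
from h import *
go(-.031,-.076,.028)
"
```

```text
t 7.6 p [0.6018 0.143  0.0301] xang -3.7 tz [ 0.0068 -0.0015 -1.    ] F [ 1.2 -2.3  1.5] w 0.131 q7 [-0.8   0.75  0.74  1.83 -0.67  0.83  0.22]
stop frame [-0.0314 -0.0955]
tool shift units [ 0.004 -0.13   0.014]
```

Request:
{"fn": "play_rows", "kwargs": {"rows": [[0,-0.04,0,0,0,0,0.74],[0,-0.04,0,0,0,0,0.74],[0,-0.03,0,0,0,0,0.74]]}}

```text
clock: 7.9
position: [0.603, 0.1611, 0.03]
ee_rot: [3.138, -0.101, 0.011]
force: [-0.3, -2.1, 1.1]
width: 0.133
```

Request:
{"fn": "play_rows", "kwargs": {"rows": [[0,-0.03,0,0,0,0,0.74]]}}

```text
clock: 8.0
position: [0.6028, 0.1628, 0.0302]
ee_rot: [3.135, -0.104, 0.009]
force: [-4.9, -17.4, 8.3]
width: 0.132
```

```bash
python3 -c "
from h import *
go(-.031,-.076,.028)
"
```

```text
t 8.0 p [0.6028 0.1628 0.0302] xang -3.79 tz [ 0.0059 -0.0052 -1.    ] F [ -4.9 -17.4   8.3] w 0.132 q7 [-0.83  0.76  0.75  1.81 -0.67  0.84  0.18]
stop frame [-0.0319 -0.0756]
tool shift units [0.006 0.002 0.014]
```

Request:
{"fn": "play_rows", "kwargs": {"rows": [[0,0.1,0,0,0,0,0.74],[0,0.2,-0.1,0,0,0,0.4],[0,0.2,-0.25,0,0,0,0.4],[0,0.2,-0.25,0,0,0,0.4],[-0.2,0.2,0,0,0,0,0.4]]}}

```text
clock: 8.5
position: [0.565, 0.0292, 0.1218]
ee_rot: [3.136, -0.094, 0.009]
force: [0.8, -1.3, 0.1]
width: 0.298
```

Request:
{"fn": "play_rows", "kwargs": {"rows": [[-0.2,0.2,0,0,0,-0.3,0.4],[-0.2,0.1,0,0,0,-0.3,0.4]]}}

```text
clock: 8.7
position: [0.5031, -0.021, 0.1227]
ee_rot: [3.112, 0.38, 0.013]
force: [-0.3, -0.4, 0.8]
width: 0.297
```

```bash
python3 -c "
from h import *
go(-.24,-.44,.12)
from cell import *
import cv2
for n,b in(('side',(140,300,220,420)),('scene',(160,310,220,420))):
    a=get_image(n)[b[0]:b[1],b[2]:b[3]];cv2.imwrite('pics/%s4.png'%n,cv2.resize(a,None,fx=3.75,fy=3.75,interpolation=2))
"
```

```text
t 8.7 p [ 0.5031 -0.021   0.1227] xang 13.94 tz [ 0.0087 -0.0052 -0.9999] F [-0.3 -0.4  0.8] w 0.297 q7 [-0.66  0.44  0.8   2.04 -0.43  0.82  0.63]
stop frame [-0.1182 -0.2661]
tool shift units [-1.131  0.851  0.016]
```

View pics/side4.png

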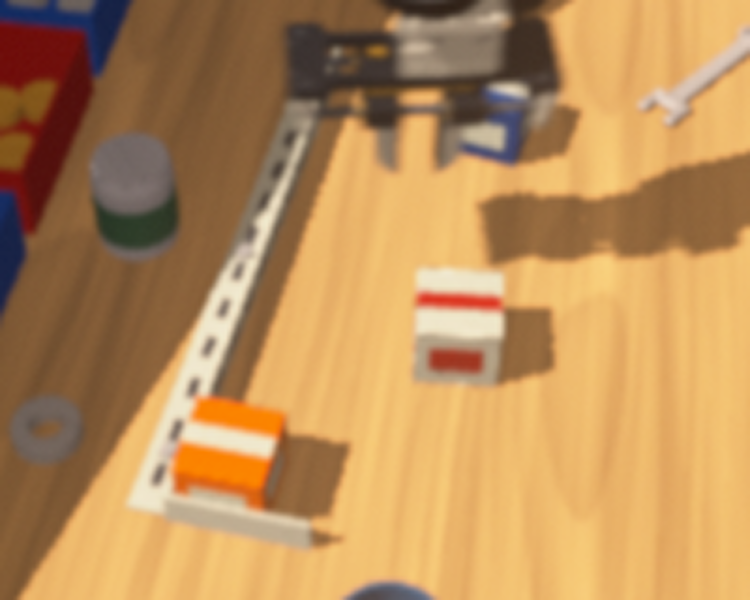

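View pics/scene4.png

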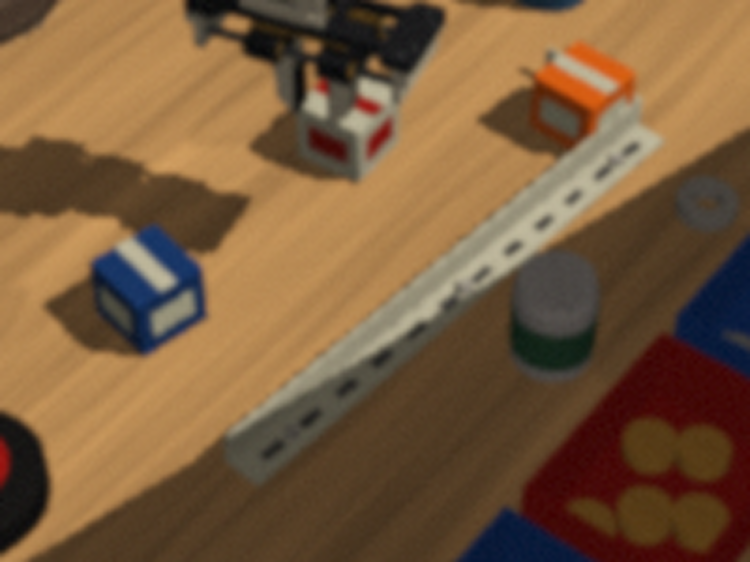

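Request:
{"fn": "play_rows", "kwargs": {"rows": [[0,0,0,0,0,-0.3,0.74],[0,0,0,0,0,-0.3,0.74],[0,0,0,0,0,-0.3,0.74],[0,0,0,0,0,-0.3,0.74],[0,0,0,0,0,-0.3,0.74]]}}

```text
clock: 9.3
position: [0.4999, -0.0217, 0.1231]
ee_rot: [2.761, 1.494, 0.01]
force: [-0.0, 0.1, 0.7]
width: 0.127
```

Request:
{"fn": "play_rows", "kwargs": {"rows": [[0,0,0,0,0,-0.3,0.74],[0,0,0,0,0,-0.3,0.74],[0,0,0,0,0,-0.3,0.74],[0,0,0,0,0,-0.15,0.74]]}}

```text
clock: 9.7
position: [0.5008, -0.0214, 0.1232]
ee_rot: [2.274, 2.164, 0.012]
force: [-0.1, -0.2, 0.1]
width: 0.128
```

```bash
python3 -c "
from h import *
go(-.11,-.034,.12)
"
```

```text
t 9.7 p [ 0.5008 -0.0214  0.1232] xang 87.17 tz [ 0.0074  0.0037 -1.    ] F [-0.1 -0.2  0.1] w 0.128 q7 [-0.4   0.37  0.44  2.03 -0.23  0.78  1.69]
stop frame [-0.1205 -0.2666]
tool shift units [1.549 0.104 0.028]
```

Request:
{"fn": "play_rows", "kwargs": {"rows": [[0.31,0,0,0,0,0.04,0.74],[0.31,0,0,0,0,0,0.74],[0.31,0,0,0,0,0,0.74],[0.31,0,0,0,0,0,0.74],[0.31,0.0,0,0,0,0,0.74]]}}

```text
clock: 10.2
position: [0.5204, 0.2085, 0.1252]
ee_rot: [2.319, 2.114, 0.016]
force: [0.3, -0.6, -0.3]
width: 0.135
```

```bash
python3 -c "
from h import *
go(-.11,-.034,.028)
"
```

```text
t 10.2 p [0.5204 0.2085 0.1252] xang 84.71 tz [ 0.0099  0.0044 -0.9999] F [ 0.3 -0.6 -0.3] w 0.135 q7 [-0.78  0.45  0.42  1.89 -0.24  0.84  1.24]
stop frame [-0.1173 -0.036 ]
tool shift units [0.011 0.042 0.648]
```

Request:
{"fn": "play_rows", "kwargs": {"rows": [[0,0,0.27,0,0,-0.04,0.74],[0,0,0.25,0,0,0,0.74],[0,0,0.12,0,0,0,0.74]]}}

```text
clock: 10.5
position: [0.5241, 0.2234, 0.0289]
ee_rot: [2.288, 2.151, 0.035]
force: [-0.6, -0.2, -0.6]
width: 0.131
```

```bash
python3 -c "
from h import *
go(-.076,-.034,.028)
"
```

```text
t 10.5 p [0.5241 0.2234 0.0289] xang 86.48 tz [ 0.0168  0.0147 -0.9998] F [-0.6 -0.2 -0.6] w 0.131 q7 [-0.73  0.59  0.33  1.94 -0.32  0.64  1.32]
stop frame [-0.1147 -0.0208]
tool shift units [-0.091  0.257  0.009]
```

Request:
{"fn": "play_rows", "kwargs": {"rows": [[-0.1,0,0,0,0,0.0,0.74],[-0.01,0.0,0,0,0,0,0.74]]}}

```text
clock: 10.7
position: [0.5216, 0.2054, 0.0261]
ee_rot: [-2.289, -2.15, -0.028]
force: [-0.0, 0.1, 0.5]
width: 0.129
```

```bash
python3 -c "
from h import *
go(-.076,-.036,.028)
"
```

```text
t 10.7 p [0.5216 0.2054 0.0261] xang 86.41 tz [ 0.0122  0.0126 -0.9998] F [-0.   0.1  0.5] w 0.129 q7 [-0.7   0.59  0.33  1.96 -0.32  0.63  1.35]
stop frame [-0.1159 -0.039 ]
tool shift units [ 0.018  0.267 -0.009]
```

Request:
{"fn": "play_rows", "kwargs": {"rows": [[0,0.1,-0.01,0,0,0.02,0.74],[0,0.08,0,0,0,0,0.74],[0,0.04,0,0,0,0,0.74]]}}

```text
clock: 11.0
position: [0.5565, 0.201, 0.0313]
ee_rot: [-2.305, -2.133, -0.032]
force: [0.2, -0.2, -0.0]
width: 0.125
```

Request:
{"fn": "play_rows", "kwargs": {"rows": [[0,0.03,0,0,0,0,0.74]]}}

```text
clock: 11.1
position: [0.5619, 0.2004, 0.0321]
ee_rot: [-2.306, -2.133, -0.033]
force: [-0.8, 0.7, 0.4]
width: 0.132
```

Request:
{"fn": "play_rows", "kwargs": {"rows": [[0,0.03,0,0,0,0,0.74]]}}

```text
clock: 11.2
position: [0.5623, 0.2005, 0.0318]
ee_rot: [-2.301, -2.13, -0.024]
force: [-24.2, 1.2, 15.9]
width: 0.136
```

```bash
python3 -c "
from h import *
go(-.076,-.036,.028)
"
```

```text
t 11.2 p [0.5623 0.2005 0.0318] xang 85.58 tz [ 0.0068  0.0152 -0.9999] F [-24.2   1.2  15.9] w 0.136 q7 [-0.66  0.62  0.34  1.86 -0.32  0.7   1.36]
stop frame [-0.075 -0.041]
tool shift units [ 0.033 -0.007  0.026]
```

Request:
{"fn": "play_rows", "kwargs": {"rows": [[0,-0.1,0,0,0,0,0.74],[0,-0.15,-0.1,0,0,0,0.74],[0,-0.1,-0.3,0,0,0,0.4],[-0.1,-0.1,-0.25,0,0,0,0.4],[-0.33,-0.1,0,0,0,0,0.4]]}}

```text
clock: 11.7
position: [0.4728, 0.1467, 0.1307]
ee_rot: [-2.289, -2.139, -0.024]
force: [1.5, -1.1, 0.0]
width: 0.291
```

Request:
{"fn": "play_rows", "kwargs": {"rows": [[-0.33,-0.06,0,0,0,0,0.4],[-0.33,-0.06,0,0,0,0,0.4],[-0.33,-0.06,0,0,0,0,0.4],[-0.33,-0.06,0,0,0,0,0.4],[-0.33,-0.06,0,0,0,0,0.4]]}}

```text
clock: 12.2
position: [0.4109, -0.0976, 0.1293]
ee_rot: [-2.281, -2.15, -0.039]
force: [1.1, -0.0, -0.2]
width: 0.299
```

```bash
python3 -c "
from h import *
go(-.225,-.441,.12)
from cell import *
import cv2
for n,b in(('side',(140,300,220,420)),('scene',(160,310,220,420))):
    a=get_image(n)[b[0]:b[1],b[2]:b[3]];cv2.imwrite('pics/%s5.png'%n,cv2.resize(a,None,fx=3.75,fy=3.75,interpolation=2))
"
```

```text
t 12.2 p [ 0.4109 -0.0976  0.1293] xang 86.61 tz [ 0.0134  0.0216 -0.9997] F [ 1.1 -0.  -0.2] w 0.299 q7 [-0.3   0.24  0.51  2.2  -0.21  0.73  1.87]
stop frame [-0.2047 -0.3491]
tool shift units [-0.612 -0.144  0.046]
```

View pics/scene5.png

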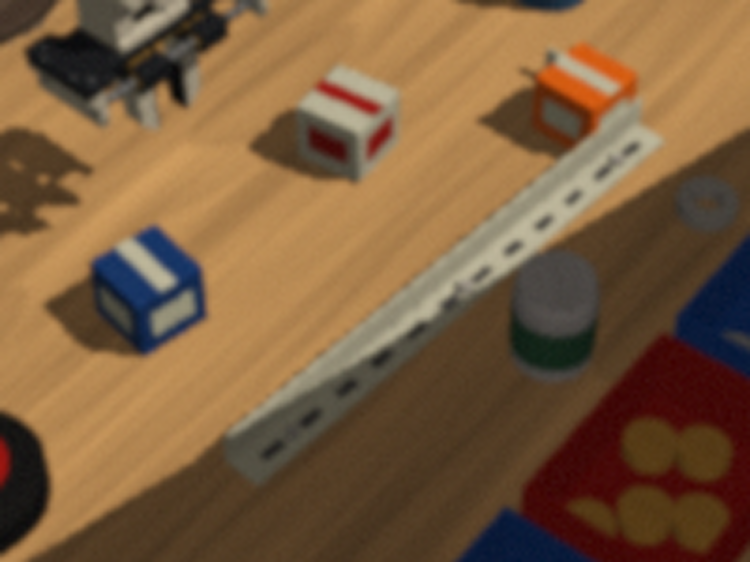

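View pics/side5.png

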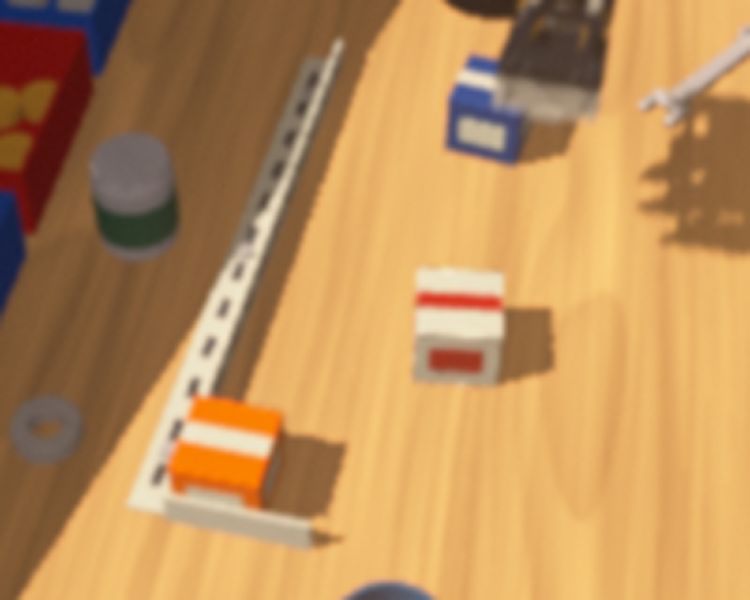

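```bash
python3 -c "
from h import *
ms=camera_model('scene');md=camera_model('side')
for nm,p in dict(wheel=back(ms,(211,284),.04),wheel2=back(md,(351,129),.04),tin=back(ms,(368,236),.085),mug=back(md,(325,308),.085)).items():
    d=p[:2]-CORNER;print(nm,p.round(3),d@SX,d@SYv)
P=np.array([back(ms,pix(c,3.75,(220,160)),.06)[:2]-CORNER for c in [(151,225),(205,272),(147,317),(92,268)]]); print(P@SX,P@SYv)
"
```

```text
wheel [ 0.483 -0.402  0.04 ] -0.1111464477034221 -0.6476092558051755
wheel2 [ 0.478 -0.392  0.04 ] -0.11641229582455039 -0.6384307785466249
tin [ 0.737 -0.033  0.085] 0.11594254039894765 -0.261596141696295
mug [0.47  0.344 0.085] -0.17756258693104549 0.09595373478058378
[-0.17596009 -0.10747586 -0.10657417 -0.17562814] [-0.4071093  -0.41343935 -0.47509038 -0.46957945]
```

Request:
{"fn": "play_rows", "kwargs": {"rows": [[-0.3,-0.06,0.02,0,0,0.0,0.4],[-0.31,-0.06,0.02,0.02,0,0.02,0.4]]}}

```text
clock: 12.5
position: [0.388, -0.1872, 0.1221]
ee_rot: [-2.29, -2.132, -0.031]
force: [1.3, -0.2, -0.4]
width: 0.298
```

```bash
python3 -c "
from h import *
go(-.225,-.443,.028)
"
```

```text
t 12.5 p [ 0.388  -0.1872  0.1221] xang 85.91 tz [ 0.0062  0.0228 -0.9997] F [ 1.3 -0.2 -0.4] w 0.298 q7 [-0.1   0.28  0.54  2.18 -0.25  0.74  2.11]
stop frame [-0.2211 -0.4402]
tool shift units [-0.033 -0.029  0.627]
```

Request:
{"fn": "play_rows", "kwargs": {"rows": [[-0.01,-0.02,0.27,0,-0.04,0,0.4],[0,0,0.25,0,0,0,0.4],[0,0,0.1,0,0,0,0.4]]}}

```text
clock: 12.8
position: [0.3881, -0.1947, 0.0297]
ee_rot: [2.301, 2.122, 0.014]
force: [0.5, -1.0, -0.5]
width: 0.302
```

```bash
python3 -c "
from h import *
go(-.076,-.443,.028)
"
```

```text
t 12.8 p [ 0.3881 -0.1947  0.0297] xang 85.39 tz [ 0.0142 -0.0026 -0.9999] F [ 0.5 -1.  -0.5] w 0.302 q7 [ 0.02  0.45  0.42  2.27 -0.41  0.48  2.26]
stop frame [-0.2205 -0.4476]
tool shift units [0.039 0.963 0.025]
```

Request:
{"fn": "play_rows", "kwargs": {"rows": [[0.03,0.1,0,0,0,-0.02,0.4],[0.01,0.08,0,0,0,0,0.4],[0,0.08,0,0,0,0,0.4],[0,0.08,0,0,0,0,0.4],[0,0.08,0,0,0,0,0.4]]}}

```text
clock: 13.3
position: [0.4557, -0.1912, 0.0314]
ee_rot: [2.29, 2.138, 0.013]
force: [-2.0, 0.3, -1.3]
width: 0.303
```

```bash
python3 -c "
from h import *
go(-.076,-.443,.028)
"
```

```text
t 13.3 p [ 0.4557 -0.1912  0.0314] xang 86.06 tz [ 1.190e-02 -6.000e-04 -9.999e-01] F [-2.   0.3 -1.3] w 0.303 q7 [-0.03  0.52  0.43  2.12 -0.4   0.57  2.2 ]
stop frame [-0.1533 -0.4393]
tool shift units [-0.026  0.515  0.029]
```

Request:
{"fn": "play_rows", "kwargs": {"rows": [[0,0.08,0.01,0,0,0,0.4],[0,0.08,0.01,0,0,0,0.4],[0,0.08,0,0,0,0,0.4],[0,0.08,0,0,0,0,0.4],[0,0.06,0,0,0,0,0.4]]}}

```text
clock: 13.8
position: [0.5198, -0.1942, 0.0308]
ee_rot: [2.285, 2.14, 0.016]
force: [-2.1, -0.5, -1.1]
width: 0.302
```

Request:
{"fn": "play_rows", "kwargs": {"rows": [[0,0.04,0,0,0,0,0.4],[0,0.04,0,0,0,0,0.4]]}}

```text
clock: 14.0
position: [0.5322, -0.1945, 0.0307]
ee_rot: [2.286, 2.142, 0.014]
force: [-27.7, 3.1, 17.7]
width: 0.299
```

```bash
python3 -c "
from h import *
go(-.076,-.443,.028)
"
```

```text
t 14.0 p [ 0.5322 -0.1945  0.0307] xang 86.27 tz [ 1.240e-02 -1.000e-04 -9.999e-01] F [-27.7   3.1  17.7] w 0.299 q7 [-0.05  0.6   0.44  1.95 -0.41  0.66  2.15]
stop frame [-0.0767 -0.4371]
tool shift units [-0.039  0.005  0.018]
```

Request:
{"fn": "play_rows", "kwargs": {"rows": [[0,-0.1,0,0,0,0,0.4],[0,-0.1,-0.1,0,0,0,0.4],[0,0,-0.3,0,0,0.1,0.74],[0,0,-0.25,0,0,0.3,0.74],[0,0,0,0,0,0.3,0.74]]}}

```text
clock: 14.5
position: [0.5014, -0.1933, 0.1307]
ee_rot: [2.63, 1.706, 0.017]
force: [1.2, 0.1, 0.3]
width: 0.136
```

Request:
{"fn": "play_rows", "kwargs": {"rows": [[0,0,0,0,0,0.3,0.74],[0,0,0,0,0,0.3,0.74],[0,0,0,0,0,0.3,0.74],[0,0,0,0,0,0.3,0.74],[0,0,0,0,0,0.3,0.74]]}}

```text
clock: 15.0
position: [0.5059, -0.194, 0.1352]
ee_rot: [3.073, 0.625, 0.035]
force: [0.1, 0.9, -0.2]
width: 0.128
```

Request:
{"fn": "play_rows", "kwargs": {"rows": [[0,0,0,0,0,0.3,0.74],[0,0,0,0,0,0.3,0.74],[0,0,0,0,0,0.3,0.74]]}}

```text
clock: 15.3
position: [0.508, -0.1942, 0.1365]
ee_rot: [3.14, -0.076, 0.043]
force: [-0.3, 0.3, -0.0]
width: 0.133
```

```bash
python3 -c "
from h import *
go(-.031,-.52,.12)
from cell import *
import cv2
for n,b in(('side',(140,300,220,420)),('scene',(160,310,220,420))):
    a=get_image(n)[b[0]:b[1],b[2]:b[3]];cv2.imwrite('pics/%s6.png'%n,cv2.resize(a,None,fx=3.75,fy=3.75,interpolation=2))
"
```

```text
t 15.3 p [ 0.508  -0.1942  0.1365] xang -2.77 tz [ 0.027  -0.0012 -0.9996] F [-0.3  0.3 -0. ] w 0.133 q7 [-0.41  0.54  0.98  1.96 -0.58  0.93  0.82]
stop frame [-0.1009 -0.4386]
tool shift units [0.45  0.554 0.122]
```

View pics/scene6.png

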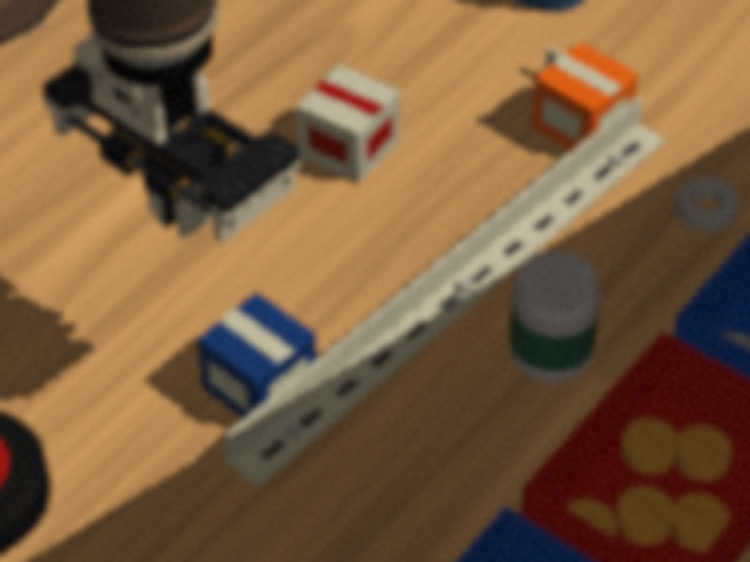

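Request:
{"fn": "play_rows", "kwargs": {"rows": [[0.0,0.28,0,0,-0.05,0.04,0.74],[0.15,0.25,0,0,0,0,0.74],[0.28,0.03,0,0,0,0,0.74]]}}

```text
clock: 15.7
position: [0.5666, -0.2818, 0.1366]
ee_rot: [-3.139, 0.077, 0.002]
force: [-0.0, -1.0, 1.5]
width: 0.127
```

```bash
python3 -c "
from h import *
ms=camera_model('scene')
P=np.array([back(ms,pix(c,3.75,(220,160)),.06)[:2]-CORNER for c in [(258,294),(315,342),(250,392),(200,349)]]); print(P@SX,P@SYv)
go(-.031,-.52,.028)
"
```

```text
[-0.06086692  0.00470334  0.00266944 -0.0539345 ] [-0.40201966 -0.40744595 -0.47376651 -0.4699732 ]
t 15.7 p [ 0.5666 -0.2818  0.1366] xang -2.79 tz [-0.001   0.0019 -1.    ] F [-0.  -1.   1.5] w 0.127 q7 [-0.19  0.68  0.92  1.71 -0.61  1.07  0.89]
stop frame [-0.0362 -0.5217]
tool shift units [ 0.035 -0.009  0.724]
```

Request:
{"fn": "play_rows", "kwargs": {"rows": [[0,-0.01,0.28,0,0,0.05,0.74],[0,0,0.28,0,0,0,0.74],[0,0,0.15,0,0,0,0.74]]}}

```text
clock: 16.0
position: [0.5774, -0.2846, 0.031]
ee_rot: [3.137, -0.087, 0.019]
force: [-0.2, 0.5, -0.2]
width: 0.13
```

```bash
python3 -c "
from h import *
go(-.031,-.140,.028)
"
```

```text
t 16.0 p [ 0.5774 -0.2846  0.031 ] xang -3.18 tz [ 0.012  -0.0041 -0.9999] F [-0.2  0.5 -0.2] w 0.13 q7 [-0.13  0.8   0.81  1.77 -0.74  0.89  0.97]
stop frame [-0.0253 -0.5237]
tool shift units [ 2.000e-03 -2.559e+00  1.100e-02]
```

Request:
{"fn": "play_rows", "kwargs": {"rows": [[-0.03,-0.1,0,0,-0.02,0.03,0.74],[-0.01,-0.1,0,0,0,0,0.74],[0,-0.1,0,0,0,0,0.74],[0,-0.1,0,0,0,0,0.74],[0,-0.1,0,0,0,0,0.74]]}}

```text
clock: 16.5
position: [0.5757, -0.2058, 0.0318]
ee_rot: [3.136, -0.098, 0.003]
force: [-0.7, -2.2, -1.8]
width: 0.131
```

```bash
python3 -c "
from h import *
go(-.031,-.140,.028)
"
```

```text
t 16.5 p [ 0.5757 -0.2058  0.0318] xang -3.56 tz [ 0.0017 -0.0044 -1.    ] F [-0.7 -2.2 -1.8] w 0.131 q7 [-0.27  0.78  0.83  1.84 -0.74  0.86  0.87]
stop frame [-0.0326 -0.4453]
tool shift units [ 0.03  -2.035  0.017]
```

Request:
{"fn": "play_rows", "kwargs": {"rows": [[0,-0.1,0.01,0,0,0.02,0.74],[0,-0.1,0,0,0,0,0.74],[0,-0.1,0,0,0,0,0.74],[0,-0.1,0,0,0,0,0.74],[0,-0.1,0,0,0,0,0.74]]}}

```text
clock: 17.0
position: [0.5835, -0.1231, 0.0376]
ee_rot: [3.134, -0.096, 0.019]
force: [-0.5, -1.9, -0.8]
width: 0.133
```

Request:
{"fn": "play_rows", "kwargs": {"rows": [[0,-0.1,0.01,0,0,0,0.74],[0,-0.1,0,0,0,0,0.74],[0,-0.1,0,0,0,0,0.74],[0,-0.1,0,0,0,0,0.74],[0,-0.1,0,0,0,0,0.74]]}}

```text
clock: 17.5
position: [0.5903, -0.039, 0.0432]
ee_rot: [3.136, -0.077, 0.035]
force: [0.4, -1.4, -1.2]
width: 0.133
```

```bash
python3 -c "
from h import *
go(-.031,-.140,.028)
from cell import *
import cv2
for n,b in(('side',(140,300,220,420)),):
    a=get_image(n)[b[0]:b[1],b[2]:b[3]];cv2.imwrite('pics/%s7.png'%n,cv2.resize(a,None,fx=3.75,fy=3.75,interpolation=2))
"
```

```text
t 17.5 p [ 0.5903 -0.039   0.0432] xang -2.81 tz [ 0.0222 -0.0053 -0.9997] F [ 0.4 -1.4 -1.2] w 0.133 q7 [-0.59  0.74  0.87  1.91 -0.76  0.84  0.63]
stop frame [-0.0299 -0.2778]
tool shift units [ 0.011 -0.919  0.098]
```

View pics/side7.png

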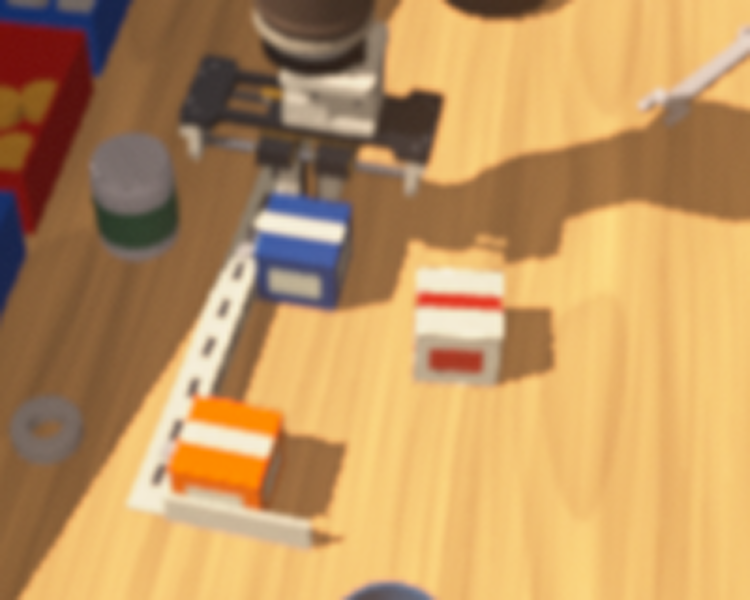

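Request:
{"fn": "play_rows", "kwargs": {"rows": [[0,-0.1,0.03,0,-0.03,0.04,0.74],[0,-0.1,0.03,0,0,0,0.74],[0,-0.1,0.03,0,0,0,0.74],[0,-0.1,0.02,0,0,0,0.74],[0,-0.1,0.01,0,0,0,0.74]]}}

```text
clock: 18.05
position: [0.5977, 0.0421, 0.0293]
ee_rot: [3.136, -0.099, 0.026]
force: [0.3, -3.8, 1.9]
width: 0.13
```

```bash
python3 -c "
from h import *
go(-.031,-.140,.028)
"
```

```text
t 18.05 p [0.5977 0.0421 0.0293] xang -3.62 tz [ 0.0163 -0.0041 -0.9999] F [ 0.3 -3.8  1.9] w 0.13 q7 [-0.72  0.77  0.86  1.89 -0.79  0.84  0.5 ]
stop frame [-0.0283 -0.1964]
tool shift units [-0.015 -0.376  0.008]
```

Request:
{"fn": "play_rows", "kwargs": {"rows": [[-0.01,-0.1,0,0,-0.02,0.02,0.74],[0,-0.1,0,0,0,0,0.74],[0,-0.06,0,0,0,0,0.74],[0,-0.04,0,0,0,0,0.74],[0,-0.04,0,0,0,0,0.74]]}}

```text
clock: 18.55
position: [0.5993, 0.099, 0.0286]
ee_rot: [3.136, -0.109, 0.009]
force: [-10.9, -29.1, 11.7]
width: 0.128
```

```bash
python3 -c "
from h import *
go(-.031,-.140,.028)
"
```

```text
t 18.55 p [0.5993 0.099  0.0286] xang -3.98 tz [ 0.0057 -0.0039 -1.    ] F [-10.9 -29.1  11.7] w 0.128 q7 [-0.81  0.79  0.87  1.86 -0.79  0.87  0.39]
stop frame [-0.0308 -0.1396]
tool shift units [-0.001  0.003  0.004]
```

Request:
{"fn": "play_rows", "kwargs": {"rows": [[0,0.1,0,0,0,0,0.74],[0,0.2,-0.1,0,0,0,0.74],[0,0.2,-0.25,0,0,0,0.74],[-0.1,0.2,-0.25,0,0,0,0.74],[-0.2,0.2,0,0,0,-0.2,0.74]]}}

```text
clock: 19.05
position: [0.5457, -0.0326, 0.1192]
ee_rot: [3.138, 0.063, 0.006]
force: [0.5, -1.0, -0.2]
width: 0.132
```

Request:
{"fn": "play_rows", "kwargs": {"rows": [[-0.2,0.2,0,0,0,-0.3,0.74],[-0.2,0.1,0,0,0,-0.3,0.74],[0,0,0,0,0,-0.3,0.74],[0,0,0,0,0,-0.3,0.74],[0,0,0,0,0,-0.3,0.74]]}}

```text
clock: 19.55
position: [0.4818, -0.0933, 0.1208]
ee_rot: [2.896, 1.215, 0.01]
force: [-1.7, -0.4, 0.1]
width: 0.132
```

```bash
python3 -c "
from h import *
go(-.11,-.1,.12)
from cell import *
import cv2
for n,b in(('side',(220,300,240,340)),('scene',(160,235,320,420))):
    a=get_image(n)[b[0]:b[1],b[2]:b[3]];cv2.imwrite('pics/%s8.png'%n,cv2.resize(a,None,fx=7.5,fy=7.5,interpolation=2))
"
```

```text
t 19.55 p [ 0.4818 -0.0933  0.1208] xang 45.5 tz [ 0.0062  0.0017 -1.    ] F [-1.7 -0.4  0.1] w 0.132 q7 [-0.5   0.42  0.78  2.07 -0.41  0.8   1.32]
stop frame [-0.1342 -0.3398]
tool shift units [ 1.322 -0.913  0.01 ]
```

View pics/side8.png

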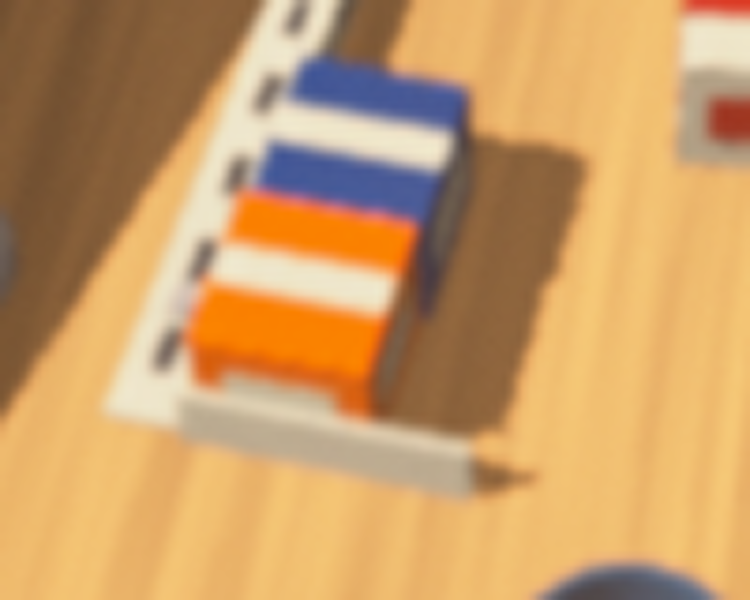

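View pics/scene8.png

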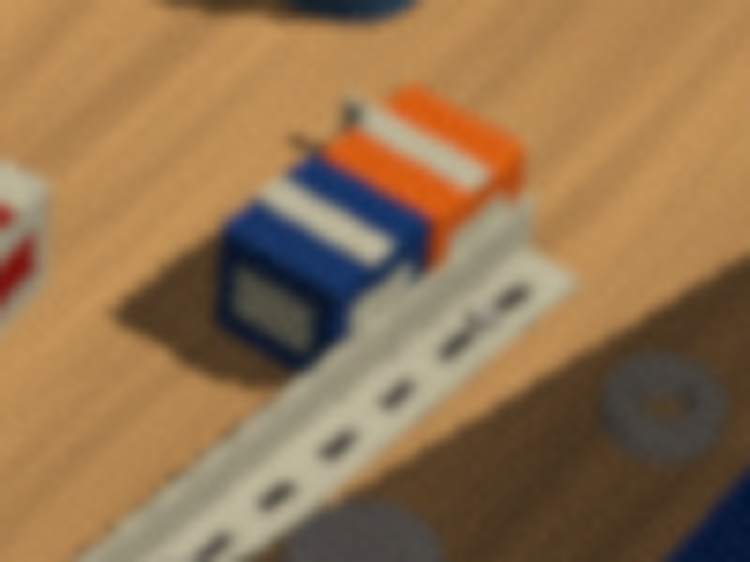

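Request:
{"fn": "play_rows", "kwargs": {"rows": [[0,0,0,0,0,-0.3,0.74],[0,0,0,0,0,-0.3,0.74],[0,0,0,0,0,-0.3,0.74],[0,0,0,0,0,-0.3,0.74],[0,0,0,0,0,-0.22,0.74]]}}

```text
clock: 20.15
position: [0.4813, -0.0933, 0.1203]
ee_rot: [2.302, 2.138, 0.011]
force: [-0.2, -0.1, -0.6]
width: 0.129
```

```bash
python3 -c "
from h import *
go(-.12,-.1,.12)
"
```

```text
t 20.15 p [ 0.4813 -0.0933  0.1203] xang 85.77 tz [ 0.0054  0.0045 -1.    ] F [-0.2 -0.1 -0.6] w 0.129 q7 [-0.36  0.38  0.58  2.06 -0.3   0.78  1.9 ]
stop frame [-0.1348 -0.3399]
tool shift units [1.599 0.095 0.01 ]
```

Request:
{"fn": "play_rows", "kwargs": {"rows": [[0.32,0.02,0,0,0,0,0.74],[0.32,0.02,0,0,0,0,0.74],[0.32,0.02,0,0,0,0,0.74],[0.32,0.02,0,0,0,0,0.74],[0.28,0.02,0,0,0,0,0.74]]}}

```text
clock: 20.65
position: [0.5173, 0.1357, 0.1216]
ee_rot: [2.344, 2.09, 0.011]
force: [0.1, -0.8, -0.7]
width: 0.129
```

```bash
python3 -c "
from h import *
go(-.115,-.098,.028)
"
```

```text
t 20.65 p [0.5173 0.1357 0.1216] xang 83.45 tz [ 0.006  0.004 -1.   ] F [ 0.1 -0.8 -0.7] w 0.129 q7 [-0.77  0.44  0.56  1.96 -0.32  0.82  1.42]
stop frame [-0.1153 -0.1088]
tool shift units [ 0.069 -0.005  0.624]
```

Request:
{"fn": "play_rows", "kwargs": {"rows": [[0,0,0.26,0,0,-0.09,0.74],[0,0,0.25,0,0,0,0.74],[0,0,0.1,0,0,0,0.74]]}}

```text
clock: 20.95
position: [0.5206, 0.1482, 0.0287]
ee_rot: [2.296, 2.143, 0.024]
force: [0.0, -0.1, -0.8]
width: 0.131
```

```bash
python3 -c "
from h import *
go(-.076,-.097,.028)
"
```

```text
t 20.95 p [0.5206 0.1482 0.0287] xang 86.06 tz [ 0.0115  0.0103 -0.9999] F [ 0.  -0.1 -0.8] w 0.131 q7 [-0.69  0.58  0.45  2.01 -0.43  0.63  1.54]
stop frame [-0.1128 -0.0961]
tool shift units [-0.007  0.245  0.007]
```

Request:
{"fn": "play_rows", "kwargs": {"rows": [[0,0.1,0,0,0,0,0.74],[0,0.06,0,0,0,0,0.74],[0,0.04,0,0,0,0,0.74],[0,0.03,0,0,0,0,0.74]]}}

```text
clock: 21.35
position: [0.5532, 0.145, 0.0252]
ee_rot: [-2.309, -2.126, -0.013]
force: [0.2, -0.1, 0.7]
width: 0.131
```

Request:
{"fn": "play_rows", "kwargs": {"rows": [[0,0.03,0,0,0,0,0.74]]}}

```text
clock: 21.45
position: [0.5577, 0.1446, 0.0254]
ee_rot: [-2.309, -2.124, -0.013]
force: [-2.7, 0.4, -1.0]
width: 0.129
```

```bash
python3 -c "
from h import *
go(-.076,-.097,.028)
"
```

```text
t 21.45 p [0.5577 0.1446 0.0254] xang 85.22 tz [ 0.0036  0.0082 -1.    ] F [-2.7  0.4 -1. ] w 0.129 q7 [-0.66  0.63  0.45  1.92 -0.43  0.68  1.55]
stop frame [-0.0755 -0.097 ]
tool shift units [ 0.    -0.003 -0.017]
```

Request:
{"fn": "play_rows", "kwargs": {"rows": [[0,0.03,-0.01,0,0,-0.02,0.74]]}}

```text
clock: 21.55
position: [0.558, 0.144, 0.026]
ee_rot: [-2.295, -2.132, -0.003]
force: [-17.5, -0.5, 2.4]
width: 0.13
```

```bash
python3 -c "
from h import *
go(-.076,-.097,.028)
"
```

```text
t 21.55 p [0.558 0.144 0.026] xang 85.78 tz [-0.0048  0.0079 -1.    ] F [-17.5  -0.5   2.4] w 0.13 q7 [-0.65  0.63  0.45  1.91 -0.43  0.69  1.56]
stop frame [-0.0753 -0.0976]
tool shift units [ 0.004 -0.005 -0.014]
```

Seated. Retreat and look.

Request:
{"fn": "play_rows", "kwargs": {"rows": [[0,-0.1,0,0,0,0,0.74],[0,-0.12,-0.1,0,0,0,0.74],[0,0,-0.3,0,0,0,0.74],[0,0,-0.3,0,0,0,0.74],[-0.2,-0.2,-0.1,0,0,0,0.74]]}}

```text
clock: 22.05
position: [0.493, 0.1197, 0.1488]
ee_rot: [-2.293, -2.132, 0.001]
force: [1.2, 0.3, 0.7]
width: 0.127
```

Request:
{"fn": "play_rows", "kwargs": {"rows": [[-0.3,-0.1,-0.1,0,0,0,0.74],[-0.3,-0.1,-0.1,0,0,0,0.74],[-0.3,-0.1,0,0,0,0,0.74],[-0.2,0,0,0,0,0,0.74]]}}

```text
clock: 22.45
position: [0.4336, -0.045, 0.1832]
ee_rot: [-2.29, -2.136, -0.014]
force: [1.0, 1.4, 0.2]
width: 0.124
```

```bash
python3 -c "
from h import *
st()
from cell import *
import cv2
for n,b in(('side',(220,300,240,340)),('scene',(160,235,320,420))):
    f=get_image(n);a=f[b[0]:b[1],b[2]:b[3]];cv2.imwrite('pics/%s9.png'%n,cv2.resize(a,None,fx=7.5,fy=7.5,interpolation=2));cv2.imwrite('pics/%s9f.png'%n,f)
"
```

```text
t 22.45 p [ 0.4336 -0.045   0.1832] xang 86.03 tz [-4.000e-04  1.340e-02 -9.999e-01] F [1.  1.4 0.2] w 0.124 q7 [-0.59  0.19  0.69  2.11 -0.17  0.9   1.7 ]
stop frame [-0.1857 -0.295 ]
```

View pics/side9.png

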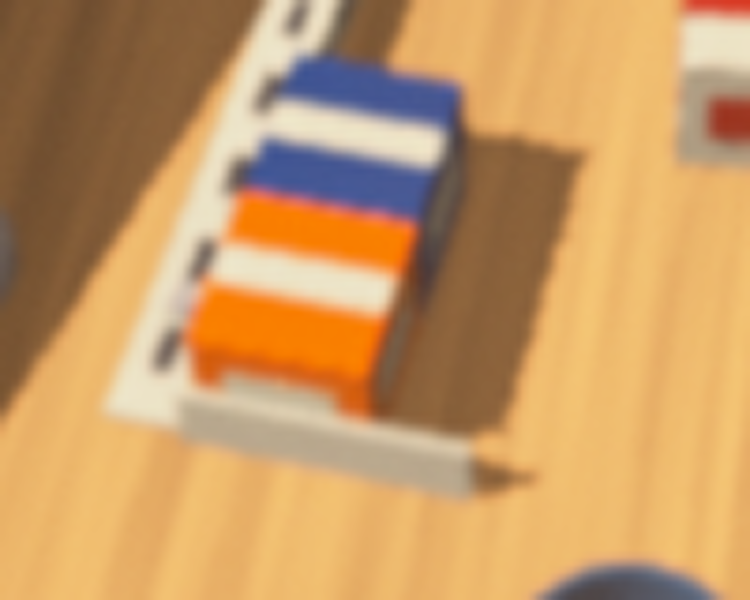

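View pics/scene9.png

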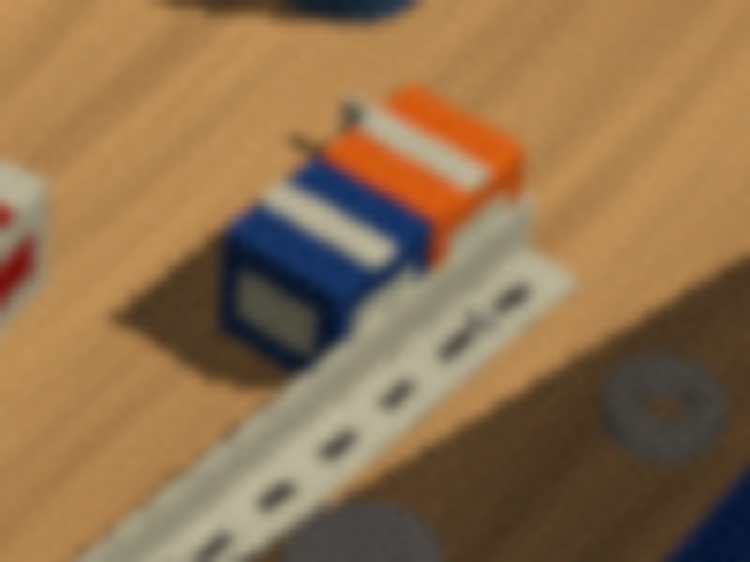

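View pics/scene9f.png

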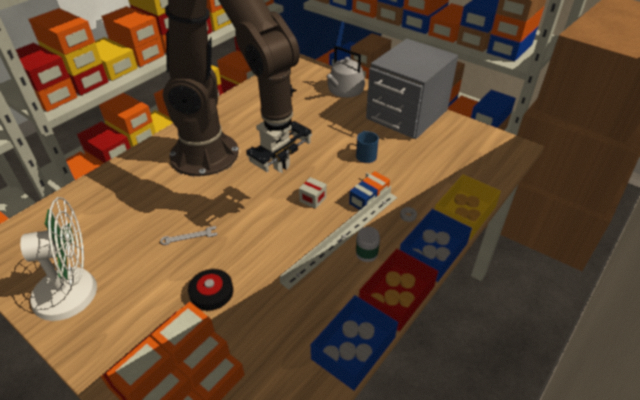

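```bash
python3 - <<'E'
from h import *
import cv2
md=camera_model('side');ms=camera_model('scene')
# rectify top plane z=.06 in stop frame, 2px/mm
def rect(img,m,z):
    xs=np.array([[-.10,-.16],[.03,-.16],[.03,.02],[-.10,.02]])
    src=proj(m,np.array([np.r_[CORNER+a*SX+b*SYv,z] for a,b in xs])).astype(np.float32)
    dst=np.float32([[0,0],[390,0],[390,540],[0,540]])
    return cv2.warpPerspective(img,cv2.getPerspectiveTransform(src,dst),(390,540),flags=2)
a=rect(cv2.imread('pics/side9f.png'),md,.06);b=rect(cv2.imread('pics/scene9f.png'),ms,.06)
cv2.imwrite('pics/rect.png',np.hstack([a,b]))
E
```

```text
(no output)
```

View pics/rect.png

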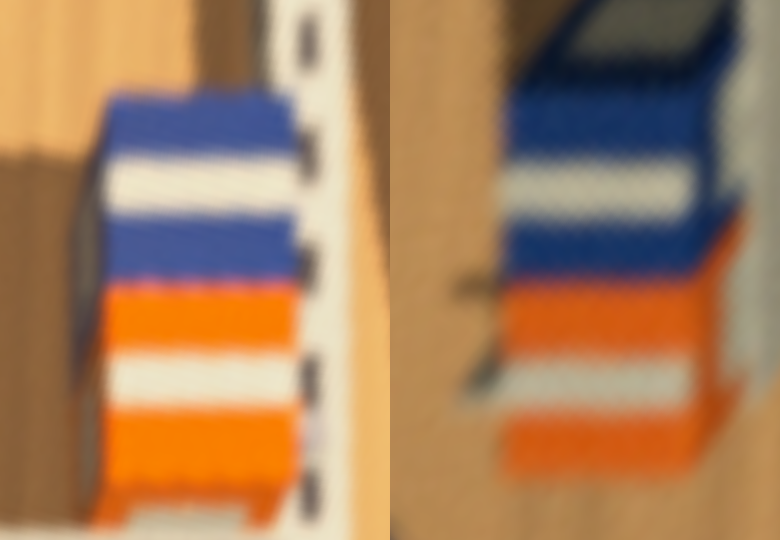

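Request:
{"fn": "play_rows", "kwargs": {"rows": [[0,0,0,0,0,0,0.74],[0,0,0,0,0,0,0.74]]}}

```text
clock: 22.75
position: [0.4356, -0.0465, 0.184]
ee_rot: [-2.298, -2.13, -0.017]
force: [0.1, 0.9, 0.5]
width: 0.133
```

```bash
python3 -c "
from cell import *
print(sign_off())"
```

```text
the job is handed in; nothing more can be done
None
```

The job is done and handed in at 22.8 s, with the arm clear of everything.

- **Orange carton:** I pushed it to the rail, slid it along into the end plate, then pressed it once more against the rail.
- **Blue carton:** I pushed it to the rail and slid it along until it met the orange one. It then stood about 2.5 mm off the rail, so I pressed it back against the rail.

The final check was both fixed-camera pictures straightened onto the carton tops. They show both cartons square to the stop and in line, with no visible gap between them or at the end plate. After that last push I checked blue's contact with the orange one only in the pictures, not by force.

The white carton and the rest look undisturbed. The largest push force I saw was about 33 N.

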